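Lift the red vial carrier out of the incubator and hold it level

ROBOT

A 7-joint arm with a two-finger parallel gripper is mounted at the origin on the work surface. World frame = base frame: x ahead of the robot, y to its left, z up, the work surface at z = 0. Lengths are in m, angles in rad, forces in N, time in s.
With the tool pointing down it reaches from about 0.4 to 0.85 m from the base axis. Payload 4.5 kg.
Tool frame: the origin (TCP) lies at the very end of the fingers, on their centre line; the grasp point (between the pads) lies 19 mm behind it; z points along the fingers, y is the line along which they close (so a half turn about z gives the same grasp; the last joint's range is limited). The gripper opens to 88 mm and grips with 3 to 60 N. Pads are 18 mm wide; open, the fingers measure 123 mm over their backs; the gripper's body (75 mm by 187 mm) begins 45 mm behind the grasp point.
Start: joints at [0.034, 0.689, -0.195, 1.565, 0.157, 0.902, -0.215], TCP at [0.625, 0, 0.239] pointing down, gripper open.
Joint ranges: [-3.01, 3.01], [-0.46, 2.08], [-1.47, 1.51], [0.13, 2.56], [-1, 4.14], [0.04, 2.09], [-2.66, 2.66]. Speed limits (rad/s): [2.57, 2.57, 3.14, 3.14, 3.14, 3.14, 3.14].

INTERFACE

Orientations are given as a unit quaternion [x, y, z, w].
In Python, from plant import r, optics gives the robot as it stands.
- The arm moves only by the tool servo_tool, never from a script. Its arguments are lists of equal length, an entry for each row: "translation": the shift along the tool's x, y, z in m, a list of three; "turn": the turn, a rotation vector about the tool's x, y, z in rad, a list of three. In form: {"translation": [[dx, dy, dz], ...], "turn": [[rx, ry, rz], ...]}. A call has 1 to 10 rows; each row shifts and turns the commanded pose from where the row before left it, along the tool's axes as they then stand; what a row does not reach is not made up. A row lasts 1/8 s, in which the tool goes at most 62.5 mm and 10.7 degrees, less where a joint would pass 70% of its speed; a pose out of reach is approached as far as the arm can. A call is refused whole if a number of a shift passes 0.0625 or a number of a turn 0.188, either way. A call with a gripper value outside its range is refused whole. "grip" is the opening, from 0 (shut) to 1 (fully open), set as the call begins (left out, the last holds). The fingers move at their own pace and stop on an object; "grip_force" is the grip in N (left out, the last holds). Time passes only in rows, so rows that do not move let the fingers close. It gives the time, the measured TCP pose, the force, the opening and the grip force at its end, in the units of the state.
- r.get_state(): the state, without advancing time (a new reading comes with each control period).
- optics.snapshot(name): name is "scene" or "side" or "wrist"; returns a dict with "img" (420x560x3 uint8, red, green, blue), "z_map" (420x560 float32, m along the optical axis (not along the pixel's ray), 0 where there is no reading), "mtx" (3x3 intrinsics, pixels), "R" (3x3) and "t" (3): a world point X has camera coordinates R X + t. Camera axes: x right, y down, z forward; pixel columns grow to the right and rows downward; lengths in m; the calibration is good to about 2 mm. The wrist camera is an equidistant fisheye: a pixel r from the principal point sees the ray r / f radians off the axis. A picture is of the moment at which its call begins.
- r.finish_job(): hands the job in; it is judged then, once.
The state is a dict: "clock": time; "q": joint angles; "qd": joint speeds; "joint_torque": joint torques, N m; "tool_pos": TCP position; "eef_rot": TCP orientation; "contact_force": force on the tool from outside, world axes, zero at the start; "moment": the same for the moment, N m; "opening": opening from 0.0 (shut) to 1.0 (fully open); "finger_force": force on a finger pad.
Only numpy, scipy, OpenCV 4.12 (cv2) and the standard library are available. Lean on these libraries where they do the work, as an engineer would, in place of code of your own. Each camera call takes 0.05 s, during which the arm holds its last target. There are 200 camera calls.

TASK

Raise the incubator's stiff lid to about 75 degrees (within 10, never past upright) and leave it standing there by itself to shade the samples. Then lift the red-capped vial carrier by its handle, always level, and finish while still holding it steady over the chamber, a good 5 cm above the rim and touching nothing else: do not put it down. Leave the white-capped carrier and the things on the bench where they are.

Things in the scene. Friction and masses are not known exactly. Their poses are not given: they have to be found in the camera images.
- incubator: Cream box fixed to the bench at varying place and yaw: 220 (x) x 310 (y) x 115 high, walls 10 thick, inner floor 12 above the bench, chamber 200 x 290, open on top under the lid. Origin: centre of underside. Own -x is its front (to the robot), where a navy console 45 deep, 60 high stands before the wall; the lid's hinge runs along the far (+x) rim. Contact with its lid counts as contact with it.
- chamber_mouth (a point): Centre of the chamber's mouth at rim height, 115 above the bench. Axes as the incubator's.
- lid (a joint): Lid angle in rad: 0 shut (level), grows as the front edge rises, 1.31 is 75 degrees, 1.57 upright, stop at 1.85. Stiff hinge (about 0.75 N m of friction: 4 to 8 N at the handle): the lid stays at any angle where it is left. Starts between 0 and 0.25.
- lid_handle (a point): Middle of the handle: steel bar 12 diameter, 130 long, along y, centre 39 above the lid's upper face, on end posts 10 thick, 118 apart. When shut it is 195 in front of and 45 above the hinge axis; lid edge 32 farther out. Axes turn with the lid: y along the bar, z out of the lid. The bar can turn between pinching fingers, so the tool may point down all along the arc.
- lid_hinge (a point): Middle of the lid's hinge axis, 122 above the bench, 115 behind the incubator's centre. Axes as the incubator's; the axis is y. The lid is a cream plate 225 x 312 x 12 centred in thickness on the hinge axis.
- red_carrier: Aluminium plate 80 (x) x 64 (y) x 8 with four fixed amber vials with red caps (22 diameter, tops 56 above the underside, at x +-25, y +-19) and in its middle an upright red handle blade 44 (x) x 12 (y), top 92 above the underside. 0.25 to 0.45 kg. Origin: centre of underside. In the left or right half of the chamber, in front of its middle, under the lid; its x is roughly the incubator's x.
- red_carrier_grip (a point): Grip point on the red blade's axis, 82 above the carrier's underside, 10 below the blade's top; pinch it along the carrier's y (12 thick). Axes as the carrier's.
- white_carrier: Like the red carrier, same sizes, but with white caps and a white blade; in the other half of the chamber, about 144 from the red one. To be left standing. Origin: centre of the underside.
- beaker: Glass beaker, 72 diameter, 95 high, loose on the bench. Origin: centre of underside.
- reagent_bottle: White plastic bottle with blue cap, 58 diameter, 120 high, loose. Origin: centre of underside.
- amber_bottle: Amber bottle with black cap, 66 diameter, 140 high, loose. Origin: centre of underside.
- red_jar: White jar with red cap, 70 diameter, 90 high, loose. Origin: centre of underside.
- weighing_cup: Small white cup, 52 diameter, 35 high, loose. Origin: centre of underside.
- pocket_meter: Yellow and orange pocket meter lying flat, 162 x 30 x 18, loose. Origin: underside, below the middle of its yellow part.

How it is judged:
On the way, in this order (a step that is already met when the one before it is completed fails the run):
1. the lid stands by itself at 65 to 85 degrees, the robot off it, the red carrier still in the chamber (value of joint lid between 1.134 and 1.484 rad and velocity of joint lid between -0.05 and 0.05 rad/s and contact force between incubator and the arm below 0.3 N and contact force between incubator and the fingers below 0.3 N and height (world z) of red_carrier below 0.03 m), for 0.3 s.
2. the red carrier is held in the air, level, over the chamber and clear of the incubator (height (world z) of red_carrier above 0.16 m and horizontal distance between red_carrier and chamber_mouth below 0.14 m and angle between red_carrier's own z axis and vertical below 0.14 rad and contact force between red_carrier and the fingers above 1 N and contact force between red_carrier and incubator below 0.2 N and linear speed of red_carrier below 0.03 m/s and angular speed of red_carrier below 0.2 rad/s), for 0.3 s.
At the end, for the whole second after the job is handed in: Red carrier held by the fingers, at rest, within 8 degrees of level, underside over 45 mm above the rim (0.16 m above the bench), within 140 mm sideways of the mouth centre, off the incubator; lid alone at 65 to 85 degrees, robot off it; white carrier upright on the chamber floor (all of step 2 and value of joint lid between 1.134 and 1.484 rad and contact force between incubator and the arm below 0.3 N and contact force between incubator and the fingers below 0.3 N and z of white_carrier in the frame of incubator below 0.02 m and angle between white_carrier's own z axis and vertical below 0.1 rad); the arm keeps its last pose, push and grip.
It fails at once if the lid goes past upright (with 3 degrees to spare) (value of joint lid above 1.62 rad).
It fails at once if the red carrier tips more than 17 degrees (angle between red_carrier's own z axis and vertical above 0.3 rad).
It fails at once if the white carrier is shifted more than 20 mm (distance of white_carrier from where it was at the start of the episode above 0.02 m).
It fails at once if a loose thing on the bench is shifted more than 25 mm (distance of any of beaker, reagent_bottle, amber_bottle, red_jar, weighing_cup, pocket_meter from where it was at the start of the episode above 0.025 m).
It also fails if it takes over 51 s, if anything falls off the work surface, if the arm or the gripper's body presses on something with over 40 N, if the wrist force passes 120 N, or if a joint passes its speed limit or range.

## Working session

There is one attempt and no reset: what is moved stays moved. The work goes in short steps, Python scripts to look and compute and a tool call to move; the robot and the scene stay as the last step left them, time stands still between calls to the robot, and variables do not carry over. Pictures are saved under pics/ and viewed, at most 10 in all, crops included, and the job is handed in when it is done.

Besides the shell and the picture viewer there is one more tool, called after "Request:" as a command line: name --argument value ..., lists and objects as JSON in quotes. servo_tool: Moves the arm, as the interface text tells. Its arguments: {"type":"object","properties":{"translation":{"type":"array"},"turn":{"type":"array"},"grip":{"type":"number"},"grip_force":{"type":"number"}},"required":["translation","turn"]}

```bash
mkdir -p pics; python3 - <<'E'
from plant import r, optics
import cv2,numpy as np
s=r.get_state();print({k:np.round(v,3).tolist() for k,v in s.items()})
for n in ("scene","side"):
    d=optics.snapshot(n);cv2.imwrite(f"pics/{n}0.png",cv2.cvtColor(d["img"],cv2.COLOR_RGB2BGR));np.savez(f"{n}0.npz",**d)
    print(n,d["mtx"].tolist(),(-d["R"].T@d["t"]).round(3),d["R"].round(3).tolist())
E
```

```text
{'clock': 0.0, 'q': [0.034, 0.69, -0.195, 1.566, 0.157, 0.902, -0.215], 'qd': [0.001, -0.0, 0.0, 0.002, 0.001, -0.0, 0.001], 'joint_torque': [0.0, -52.757, -1.267, -15.343, -0.053, 0.007, 0.0], 'tool_pos': [0.624, -0.0, 0.238], 'eef_rot': [0.707, 0.707, -0.001, -0.001], 'contact_force': [-0.067, -0.082, 0.676], 'moment': [-0.005, -0.007, 0.017], 'finger_force': 0.0, 'opening': 1.0}
scene [[414.86271415087543, 0.0, 286.69645836358785], [0.0, 414.86271415087543, 212.07891891630615], [0.0, 0.0, 1.0]] [ 0.082 -0.036  1.331] [[0.079, -0.997, -0.006], [-0.94, -0.072, -0.335], [0.333, 0.032, -0.942]]
side [[414.35101451016914, 0.0, 287.59654615386864], [0.0, 414.35101451016914, 205.6031044738035], [0.0, 0.0, 1.0]] [-0.034 -0.497  0.792] [[0.694, -0.72, 0.002], [-0.484, -0.468, -0.739], [0.533, 0.512, -0.673]]
```

View pics/scene0.png

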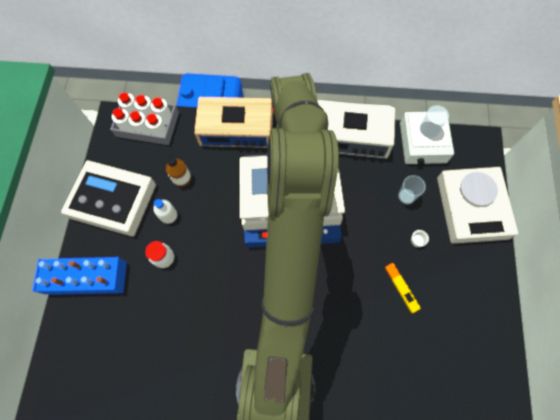

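View pics/side0.png

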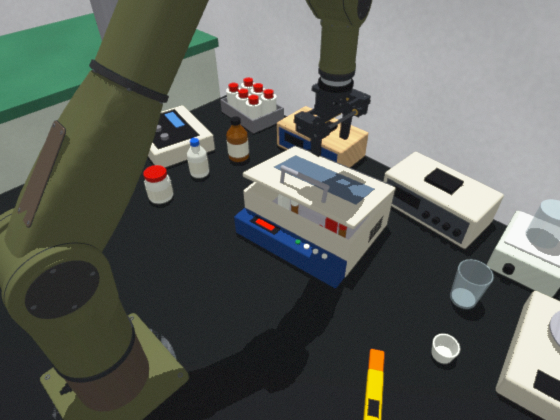

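The scene view shows the incubator at about (290,195), half hidden by the arm. The side view shows the lid slightly raised, its handle near (300,180), and red caps under the right half near (338,228).

```bash
cat > h.py <<'E'
import numpy as np,cv2
def pw(d,u,v,z=None):
    z=d["z_map"][int(v),int(u)] if z is None else z
    K=d["mtx"];c=np.array([(u-K[0,2])/K[0,0]*z,(v-K[1,2])/K[1,1]*z,z])
    return d["R"].T@(c-d["t"])
def cloud(d):
    K=d["mtx"];v,u=np.mgrid[:420,:560];z=d["z_map"]
    c=np.stack([(u-K[0,2])/K[0,0]*z,(v-K[1,2])/K[1,1]*z,z],-1)
    return (c-d["t"])@d["R"]
E
python3 - <<'E'
from h import *
from plant import optics
d=dict(np.load("side0.npz"))
im=cv2.cvtColor(d["img"],cv2.COLOR_RGB2BGR)
cv2.imwrite("pics/s1.png",cv2.resize(im[140:290,225:405],None,fx=4,fy=4,interpolation=cv2.INTER_CUBIC))
w=optics.snapshot("wrist");np.savez("w0.npz",**w)
cv2.imwrite("pics/w0.png",cv2.cvtColor(w["img"],cv2.COLOR_RGB2BGR))
print(w["mtx"].tolist(),(-w["R"].T@w["t"]).round(3),w["R"].round(3).tolist())
E
```

```text
[[325.19226210127806, 0.0, 279.10408554573723], [0.0, 325.19226210127806, 209.6488443227265], [0.0, 0.0, 1.0]] [0.626 0.081 0.385] [[1.0, -0.0, -0.0], [-0.0, -0.951, 0.308], [-0.001, -0.308, -0.951]]
```

View pics/s1.png

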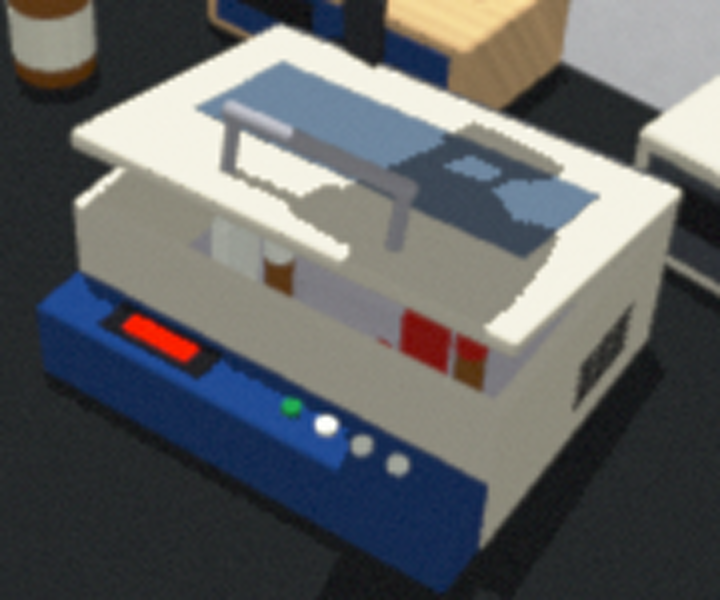

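View pics/w0.png

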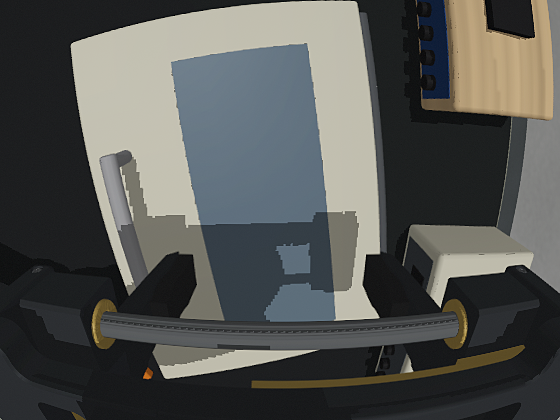

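The crop shows the handle bar running from (230,107) to (410,190) in crop pixels, and lid corners at (283,25), (75,135), (505,345) and (680,190). The red blade is under the right half. The wrist view shows the handle's left end near (112,160), with the rest behind the finger.

```bash
python3 - <<'E'
from h import *
d=dict(np.load("side0.npz"));P=cloud(d)
f=lambda a,b:(225+(a+.5)/4-.5,140+(b+.5)/4-.5)
cs=[f(*c) for c in[(283,25),(75,133),(507,340),(682,190)]]
# lid plane: pixels in quad
m=np.zeros((420,560),np.uint8);cv2.fillPoly(m,[np.int32(np.round(cs))],1);m=cv2.erode(m,np.ones((5,5)))
Q=P[(m>0)&(d["z_map"]>0)]
rng=np.random.default_rng(0);best=None
for _ in range(500):
    a,b,c=Q[rng.choice(len(Q),3,0)];n=np.cross(b-a,c-a);n/=np.linalg.norm(n)+1e-9
    k=abs((Q-a)@n)<.003
    if best is None or k.sum()>best.sum():best=k
for _ in range(3):
    c0=Q[best].mean(0);n=np.linalg.svd(Q[best]-c0)[2][2];n*=np.sign(n[2]);best=abs((Q-c0)@n)<.003
print("plane",best.mean(),n.round(4),"tilt",np.arccos(n[2]),"yaw of uphill",np.arctan2(-n[1],-n[0]))
C=-d["R"].T@d["t"];L=[]
for u,v in cs:
    r=pw(d,u,v,1.)-C;L.append(C+r*((c0-C)@n)/(r@n));print("corner",L[-1].round(4))
L=np.array(L)
print("sides",[np.linalg.norm(L[i]-L[(i+1)%4]).round(3) for i in range(4)])
above=Q[((Q-c0)@n>.02)&((Q-c0)@n<.06)]
print("handle pts",len(above),above.min(0),above.max(0),((above-c0)@n).max())
top=above[(above-c0)@n>.036]
cc=top.mean(0);ax=np.linalg.svd(top-cc)[2][0];t=(top-cc)@ax
print("bar ctr",cc+ax*(t.max()+t.min())/2,"ax",ax,"len",np.ptp(t))
for a,b in[(230,107),(410,190)]:
    u,v=f(a,b);print("end",pw(d,round(u),round(v)).round(4))
# wrist
w=dict(np.load("w0.npz"))
K=w["mtx"];C2=-w["R"].T@w["t"]
for X in (cc+ax*t.max(),cc+ax*t.min()):
    c=w["R"]@X+w["t"];th=np.arctan2(np.hypot(c[0],c[1]),c[2]);rr=K[0,0]*th/np.hypot(c[0],c[1]);print("wrist px",c[0]*rr+K[0,2],c[1]*rr+K[1,2])
for X in L:
    c=w["R"]@X+w["t"];th=np.arctan2(np.hypot(c[0],c[1]),c[2]);rr=K[0,0]*th/np.hypot(c[0],c[1]);print("wrist corner px",c[0]*rr+K[0,2],c[1]*rr+K[1,2])
# red & white caps/blades under lid
im=d["img"].astype(int);red=(im[...,0]>110)&(im[...,1]<60)&(im[...,2]<60)
v,u=np.nonzero(red);k=(u>310)&(u<355)&(v>205)&(v<240)
for a,b in list(zip(u[k],v[k]))[::4]:print(a,b,P[b,a].round(3),end=";")
E
```

```text
plane 0.9205530334296327 [0.1859 0.0256 0.9822] tilt 0.18874827651664589 yaw of uphill -3.004693930658379
corner [0.6857 0.1649 0.1292]
corner [0.4673 0.1344 0.1714]
corner [ 0.5076 -0.1637  0.1715]
corner [ 0.7261 -0.1386  0.1295]
sides [np.float64(0.225), np.float64(0.301), np.float64(0.224), np.float64(0.306)]
handle pts 322 [ 0.51086244 -0.07458102  0.18609041] [0.54008784 0.05500915 0.21191985] 0.04684795085071123
bar ctr [ 0.52430033 -0.00952236  0.20675079] ax [ 0.13995033 -0.99015236 -0.00349498] len 0.13059671446113352
end [0.5172 0.0513 0.2086]
end [ 0.5336 -0.0718  0.2063]
wrist px 154.85708781195567 334.0409517715245
wrist px 98.99042462220694 159.91720207412013
wrist corner px 355.2938713734306 7.723439466170419
wrist corner px 66.55322900230755 52.88925628145955
wrist corner px 160.15139575162755 377.6648239517698
wrist corner px 375.95598208611864 334.7696385228617
326 218 [ 0.542 -0.07   0.104];327 219 [ 0.541 -0.074  0.104];326 220 [ 0.539 -0.073  0.102];330 220 [ 0.546 -0.08   0.102];327 221 [ 0.539 -0.076  0.1  ];331 221 [ 0.551 -0.079  0.094];326 222 [ 0.539 -0.07
[... 364 characters left out ...]
66 -0.079  0.069];339 225 [ 0.579 -0.085  0.064];325 226 [ 0.541 -0.07   0.078];329 226 [ 0.544 -0.08   0.083];333 226 [ 0.562 -0.079  0.069];339 226 [ 0.578 -0.086  0.062];343 226 [ 0.58  -0.096  0.068];327 227 [ 0.537 -0.08   0.084];331 227 [ 0.555 -0.078  0.07 ];335 227 [ 0.574 -0.077  0.055];341 227 [ 0.579 -0.091  0.062];345 227 [ 0.586 -0.099  0.062];329 228 [ 0.545 -0.08   0.075];333 228 [ 0.565 -0.078  0.059];339 228 [ 0.577 -0.087  0.057];343 228 [ 0.579 -0.097  0.062];329 229 [ 0.543 -0.081  0.074];333 229 [ 0.565 -0.078  0.055];341 229 [ 0.579 -0.092  0.055];345 229 [ 0.587 -0.099  0.054];334 230 [ 0.569 -0.078  0.049];334 231 [ 0.57  -0.078  0.044];336 232 [ 0.581 -0.077  0.032];
```

The two views agree: lid at about 0.19 rad, incubator yaw about 0.138, bar centre near (0.526,-0.009,0.204), hinge near (0.707,0.016,0.123). The bar height and lid sizes match the text. I'll go above the bar.

Request:
servo_tool --translation '[[-0.002,-0.02,0],[-0.002,-0.026,0],[-0.002,-0.026,0],[-0.003,-0.026,0],[0,0,0],[0,0,0],[0,0,0]]' --turn '[[0,0,0],[0,0,0],[0,0,0],[0,0,0],[0,0,-0.07],[0,0,-0.068],[0,0,0]]' --grip 0.6

```text
clock: 1.02
tool_pos: [0.5268, -0.009, 0.2386]
eef_rot: [0.657, 0.754, -0.0, -0.0]
contact_force: [-0.4, 0.4, 0.6]
opening: 0.602
finger_force: 0.0
```

```bash
python3 - <<'E'
from plant import r, optics
from h import *
s=r.get_state();print(np.round(s["tool_pos"],4),np.round(s["eef_rot"],3),s["opening"],s["clock"])
d=optics.snapshot("side");w=optics.snapshot("wrist")
a=cv2.resize(d["img"][110:290,215:415],(600,540),interpolation=cv2.INTER_CUBIC)
cv2.imwrite("pics/c1.png",cv2.cvtColor(np.hstack([a[:420,:400],w["img"][:, 0:400]]),cv2.COLOR_RGB2BGR))
E
```

```text
[ 0.5268 -0.009   0.2386] [ 0.657  0.754 -0.    -0.   ] 0.6015319858253241 1.025
```

View pics/c1.png

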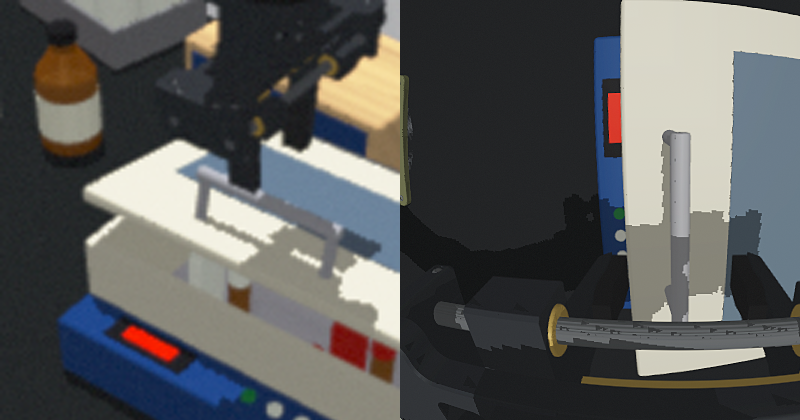

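The bar at wrist column 680 (joint picture) lies midway between the fingers (about 615 and 745) and parallel to them. Next I descend and close.

Request:
servo_tool --translation '[[0,0,0.02],[0,0,0.02],[0,0,0.01],[0,0,0]]' --turn '[[0,0,0],[0,0,0],[0,0,0],[0,0,0]]'

```text
clock: 1.62
tool_pos: [0.5267, -0.009, 0.1883]
eef_rot: [0.657, 0.754, -0.0, -0.0]
contact_force: [0.8, -0.5, -0.1]
opening: 0.599
finger_force: 0.0
```

Request:
servo_tool --translation '[[0,0,0],[0,0,0],[0,0,0],[0,0,0],[0,0,0],[0,0,0]]' --turn '[[0,0,0],[0,0,0],[0,0,0],[0,0,0],[0,0,0],[0,0,0]]' --grip 0 --grip_force 25

```text
clock: 2.38
tool_pos: [0.5274, -0.0089, 0.1889]
eef_rot: [0.657, 0.754, 0.0, 0.0]
contact_force: [0.7, 0.4, 0.5]
opening: 0.128
finger_force: 25.0
```

The bar is held (opening about 11 mm). I'll follow the arc in two halves.

Request:
servo_tool --translation '[[0,0.0062,-0.0126],[0,0.0069,-0.0122],[0,0.0078,-0.0116],[0,0.0086,-0.0111],[0,0.0094,-0.0104],[0,0.01,-0.0097],[0,0.0108,-0.0091],[0,0.0113,-0.0082],[0,0,0]]' --turn '[[0,0,0],[0,0,0],[0,0,0],[0,0,0],[0,0,0],[0,0,0],[0,0,0],[0,0,0],[0,0,0]]'

```text
clock: 3.5
tool_pos: [0.5932, 0.0, 0.2734]
eef_rot: [0.657, 0.754, -0.004, -0.003]
contact_force: [-9.3, -1.0, 8.8]
opening: 0.125
finger_force: 25.0
```

```bash
python3 - <<'E'
from plant import r, optics
from h import *
s=r.get_state();print({k:np.round(s[k],3).tolist() for k in("tool_pos","eef_rot","opening","contact_force","q")})
d=optics.snapshot("side")
cv2.imwrite("pics/c2.png",cv2.cvtColor(d["img"],cv2.COLOR_RGB2BGR))
E
```

```text
{'tool_pos': [0.593, 0.0, 0.273], 'eef_rot': [0.657, 0.754, -0.004, -0.003], 'opening': 0.125, 'contact_force': [-9.285, -1.033, 8.771], 'q': [0.064, 0.614, -0.247, 1.612, 0.175, 0.947, -0.105]}
```

View pics/c2.png

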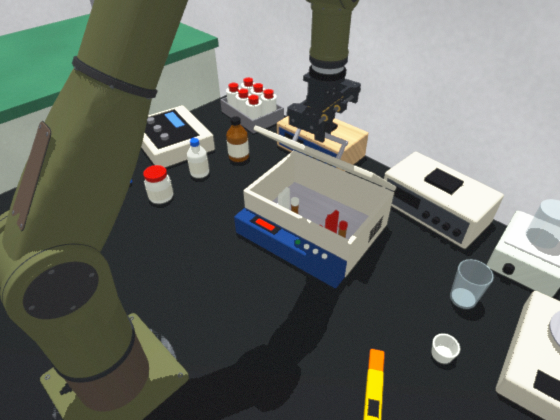

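The lid follows: it stands about half open, with the handle held at about (320,145) and the red blade visible near (333,220). Now the second half.

Request:
servo_tool --translation '[[0,0.0119,-0.0075],[0,0.0124,-0.0066],[0,0.0128,-0.0057],[0,0.0131,-0.0047],[0,0.0135,-0.0039],[0,0.0137,-0.0029],[0,0.0139,-0.0019],[0,0.013,-0.001],[0,0,0],[0,0,0]]' --turn '[[0,0,0],[0,0,0],[0,0,0],[0,0,0],[0,0,0],[0,0,0],[0,0,0],[0,0,0],[0,0,0],[0,0,0]]'

```text
clock: 4.8
tool_pos: [0.7005, 0.0147, 0.3082]
eef_rot: [0.657, 0.754, -0.0, 0.0]
contact_force: [-0.1, -1.4, 4.1]
opening: 0.131
finger_force: 25.0
```

```bash
python3 - <<'E'
from plant import r, optics
from h import *
from scipy.ndimage import label
s=r.get_state();print({k:np.round(s[k],3).tolist() for k in("tool_pos","opening","contact_force","q")})
d=optics.snapshot("side");np.savez("side1.npz",**d)
P=cloud(d);e=np.array([.9905,.1376]);h=np.array([.7074,.0162])
x=(P[...,:2]-h)@e;y=(P[...,:2]-h)@np.array([-e[1],e[0]]);z=P[...,2]-.122
m=(x>-.12)&(x<.0)&(abs(y)<.15)&(z>.05)&(z<.24)&(d["img"].min(-1)>70)
Q=np.stack([x,z],-1)[m]
c=cv2.fitLine(Q.astype(np.float32),cv2.DIST_HUBER,0,.01,.01).ravel();print("lid fit",m.sum(),c, np.degrees(np.arctan2(c[1],-c[0])))
print("top",z[m].max())
im=cv2.cvtColor(d["img"],cv2.COLOR_RGB2BGR)
cv2.imwrite("pics/s2.png",cv2.resize(im[120:270,225:405],None,fx=4,fy=4,interpolation=cv2.INTER_CUBIC))
E
```

```text
{'tool_pos': [0.701, 0.015, 0.308], 'opening': 0.131, 'contact_force': [-0.149, -1.419, 4.074], 'q': [0.021, 0.745, -0.234, 1.208, 0.17, 1.207, -0.076]}
lid fit 6088 [ 0.26241505 -0.9649551  -0.04285908  0.13925293] -105.21341
top 0.22194686854392065
```

View pics/s2.png

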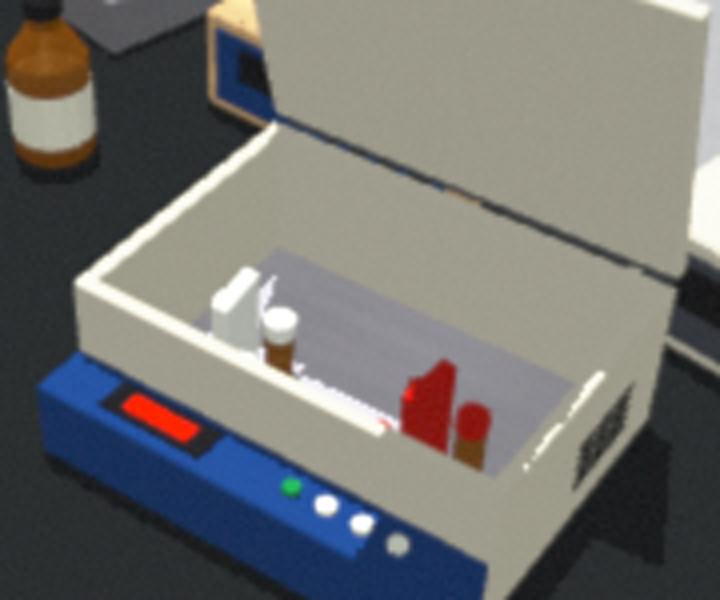

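The lid fits to 74.8°. The red blade is at crop (430,400) and the white one at (235,310). I'll open a little and rise straight up.

Request:
servo_tool --translation '[[0,0,0],[0,0,0],[0,0,0],[0,0,-0.01],[0,0,-0.02],[0,0,-0.03],[0,0,-0.04],[0,0,0],[0,0,0]]' --turn '[[0,0,0],[0,0,0],[0,0,0],[0,0,0],[0,0,0],[0,0,0],[0,0,0],[0,0,0],[0,0,0]]' --grip 0.27

```text
clock: 5.98
tool_pos: [0.7004, 0.0152, 0.4075]
eef_rot: [0.657, 0.754, -0.0, -0.0]
contact_force: [-0.6, 0.2, -0.4]
opening: 0.27
finger_force: 0.0
```

```bash
cat > m.py <<'E'
from plant import r, optics
from h import *
s=r.get_state();print({k:np.round(s[k],3).tolist() for k in("tool_pos","eef_rot","opening","contact_force","q","clock")})
d=optics.snapshot("side");np.savez("side2.npz",**d)
P=cloud(d);e=np.array([.9905,.1376]);h=np.array([.7074,.0162]);ey=np.array([-e[1],e[0]])
x=(P[...,:2]-h)@e;y=(P[...,:2]-h)@ey;z=P[...,2]-.122
m=(x>-.12)&(x<.0)&(abs(y)<.15)&(z>.05)&(z<.215)&(d["img"].min(-1)>70)
c=cv2.fitLine(np.stack([x,z],-1)[m].astype(np.float32),cv2.DIST_HUBER,0,.01,.01).ravel();print("lid deg",180-np.degrees(np.arctan2(-c[1],c[0]))if c[1]<0 else np.degrees(np.arctan2(c[1],-c[0])),m.sum())
im=d["img"].astype(int);X=x+.115
red=(im[...,0]>90)&(im[...,1]<50)&(im[...,2]<50)&(abs(X)<.1)&(abs(y)<.145)&(P[...,2]<.12)
bl=red&(P[...,2]>.078);print("blade n",bl.sum(),"local x",X[bl].min(),X[bl].max(),"y",y[bl].min(),np.median(y[bl]),y[bl].max(),"z",P[bl][:,2].max())
v,u=np.nonzero(bl);B=P[bl]
A=np.c_[B[:,0],np.ones(len(B))]
print("world min/max",B.min(0),B.max(0));l=cv2.fitLine(B[:,:2].astype(np.float32),cv2.DIST_HUBER,0,.01,.01).ravel();print("blade line",l)
E
python3 m.py
```

```text
{'tool_pos': [0.7, 0.015, 0.408], 'eef_rot': [0.657, 0.754, -0.0, -0.0], 'opening': 0.27, 'contact_force': [-0.558, 0.228, -0.404], 'q': [0.01, 0.693, -0.233, 1.016, 0.149, 1.447, -0.051], 'clock': 5.975}
lid deg 105.08731 5671
blade n 131 local x -0.06589313637341608 -0.0226816061334935 y -0.07596596911817516 -0.07231658249722424 -0.06321019338744022 z 0.106626887230911
world min/max [ 0.53755541 -0.08073972  0.07832788] [ 0.58077351 -0.06900081  0.10662689]
blade line [ 0.99996245  0.00866716  0.5555968  -0.07753263]
```

The lid stands alone at 74.9°. I'll move over the red carrier and turn a quarter so the camera faces the robot side.

Request:
servo_tool --translation '[[-0.0137,-0.0303,0],[-0.0137,-0.0303,0],[-0.0137,-0.0303,0],[-0.0137,-0.0303,0],[-0.0137,-0.0303,0],[0,0,0]]' --turn '[[0,0,0],[0,0,0],[0,0,0],[0,0,0],[0,0,0],[0,0,0]]' --grip 0.55

```text
clock: 6.78
tool_pos: [0.5577, -0.0757, 0.4072]
eef_rot: [0.658, 0.753, -0.002, -0.001]
contact_force: [0.3, 0.7, -0.6]
opening: 0.55
finger_force: 0.0
```

Request:
servo_tool --translation '[[0,0,0],[0,0,0],[0,0,0],[0,0,0],[0,0,0],[0,0,0],[0,0,0],[0,0,0],[0,0,0],[0,0,0]]' --turn '[[0,0,-0.1745],[0,0,-0.1745],[0,0,-0.1745],[0,0,-0.1745],[0,0,-0.1745],[0,0,-0.1745],[0,0,-0.1745],[0,0,-0.1745],[0,0,-0.1745],[0,0,0]]'

```text
clock: 8.02
tool_pos: [0.5603, -0.073, 0.4069]
eef_rot: [-0.068, 0.998, 0.001, -0.001]
contact_force: [0.2, 0.3, -0.7]
opening: 0.548
finger_force: 0.0
```

Request:
servo_tool --translation '[[0,0,0.04],[0,0,0.05],[0,0,0.05],[0,0,0.04],[0,0,0]]' --turn '[[0,0,0],[0,0,0],[0,0,0],[0,0,0],[0,0,0]]'

```text
clock: 8.65
tool_pos: [0.5581, -0.0735, 0.2251]
eef_rot: [-0.068, 0.998, 0.0, -0.003]
contact_force: [-0.5, -0.6, 0.8]
opening: 0.551
finger_force: 0.0
```

```bash
python3 m.py; python3 - <<'E'
from plant import optics
import cv2,numpy as np
w=optics.snapshot("wrist");np.savez("w1.npz",**w);d=optics.snapshot("scene")
print((-w["R"].T@w["t"]).round(4))
cv2.imwrite("pics/w1.png",cv2.cvtColor(w["img"],cv2.COLOR_RGB2BGR))
E
```

```text
{'tool_pos': [0.558, -0.073, 0.225], 'eef_rot': [-0.068, 0.998, 0.0, -0.003], 'opening': 0.551, 'contact_force': [-0.474, -0.557, 0.813], 'q': [0.388, 0.675, -0.579, 1.753, 0.467, 0.861, 1.304], 'clock': 8.65}
lid deg 105.26388 2325
blade n 134 local x -0.06553040835319808 -0.024552673560358798 y -0.0758954440400164 -0.07246745826418 -0.06292430448574465 z 0.10736075040923769
world min/max [ 0.53815683 -0.08168865  0.07805683] [ 0.57928477 -0.06903857  0.10736075]
blade line [ 0.9997732   0.02129574  0.5613775  -0.07747609]
[ 0.4819 -0.0835  0.3743]
```

View pics/w1.png

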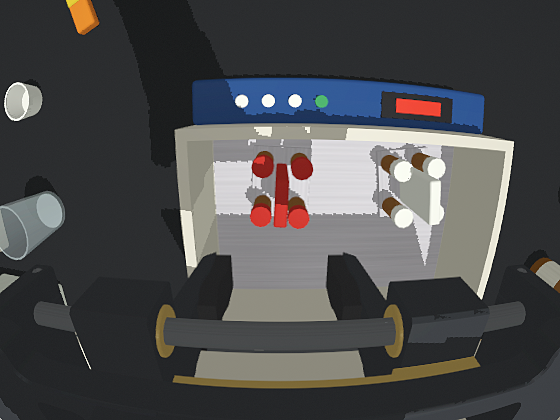

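The wrist view shows the red carrier with caps at (262,165), (301,167), (261,215), (298,215) and the blade at about (281,195). The white carrier is at (410,190). I'll unproject the fisheye depth for the blade and caps.

```bash
cat > wr.py <<'E'
from h import *
def wc(w):
    K=w["mtx"];v,u=np.mgrid[:420,:560].astype(float);dx=u-K[0,2];dy=v-K[1,2];rr=np.hypot(dx,dy)+1e-9
    th=rr/K[0,0];z=w["z_map"];k=z*np.tan(th)/rr
    return (np.stack([dx*k,dy*k,z],-1)-w["t"])@w["R"]
def red(w):
    P=wc(w);im=w["img"].astype(int)
    m=(im[...,0]>70)&(im[...,1]<60)&(im[...,2]<60)&(P[...,0]>.48)&(P[...,0]<.62)&(abs(P[...,1]+.075)<.06)&(w["z_map"]>0)
    return P,m
if __name__=="__main__":
    w=dict(np.load("w1.npz"));P,m=red(w)
    print(m.sum(),"zmax",P[m][:,2].max())
    b=m&(P[...,2]>.082);B=P[b]
    print("blade",len(B),B.min(0),B.max(0));t=B[B[:,2]>.1];print("top",len(t),t.min(0),t.max(0),t.mean(0))
    rect=cv2.minAreaRect(t[:,:2].astype(np.float32)*1000);print(rect)
    c=m&(P[...,2]>.06)&(P[...,2]<.075);C=P[c][:,:2]
    for sx in(0,1):
      for sy in(0,1):
        k=C[((C[:,0]>.56)==sx)&((C[:,1]>-.0745)==sy)]
        if len(k):print(sx,sy,len(k),cv2.minEnclosingCircle(k.astype(np.float32)),np.median(P[c][:,2]))
E
python3 wr.py
```

```text
2130 zmax 0.10669946213766325
blade 602 [ 0.54011173 -0.07789513  0.08203657] [ 0.58391209 -0.06371762  0.10669946]
top 553 [ 0.54029107 -0.07776959  0.10002902] [ 0.58391209 -0.06371762  0.10669946] [ 0.56017989 -0.07125577  0.10474703]
((562.0985717773438, -70.46234893798828), (43.32658004760742, 11.868687629699707), 4.919770240783691)
0 0 352 ((0.5391806364059448, -0.08848007023334503), 0.013330898247659206) 0.06881830091376873
0 1 401 ((0.5375123023986816, -0.05930201709270477), 0.015497642569243908) 0.06881830091376873
1 0 323 ((0.5888100266456604, -0.08734739571809769), 0.010812346823513508) 0.06881830091376873
1 1 196 ((0.5856073498725891, -0.04993276298046112), 0.010874152183532715) 0.06881830091376873
```

Blade centre is (0.562,-0.0706), yaw 0.086, top 0.105, and the caps agree. I'll align and partly descend.

Request:
servo_tool --translation '[[0,0,0],[0,0,0.05],[0,0,0.03],[0,0,0],[0,0,0],[0,0,0]]' --turn '[[0,0,0.05],[0,0,0],[0,0,0],[0,0,0],[0,0,0],[0,0,0]]' --grip 0.5

```text
clock: 9.55
tool_pos: [0.5614, -0.0735, 0.1498]
eef_rot: [-0.044, 0.999, -0.0, 0.002]
contact_force: [-0.2, 0.6, -0.2]
opening: 0.501
finger_force: 0.0
```

Request:
servo_tool --translation '[[0,0.003,0],[0,0,0],[0,0,0.02],[0,0,0.02],[0,0,0.02],[0,0,0.015],[0,0,0],[0,0,0],[0,0,0]]' --turn '[[0,0,0],[0,0,0],[0,0,0],[0,0,0],[0,0,0],[0,0,0],[0,0,0],[0,0,0],[0,0,0]]'

```text
clock: 10.68
tool_pos: [0.5603, -0.0706, 0.0736]
eef_rot: [-0.044, 0.999, -0.0, 0.001]
contact_force: [0.1, 0.4, -0.1]
opening: 0.498
finger_force: 0.0
```

```bash
python3 - <<'E'
from wr import *
from plant import r,optics
w=optics.snapshot("wrist");np.savez("w2.npz",**w);P,m=red(w)
s=r.get_state();print(np.round(s["tool_pos"],4),np.round(s["eef_rot"],3),np.round(s["contact_force"],1))
t=P[m&(P[...,2]>.1)];print(len(t),cv2.minAreaRect(t[:,:2].astype(np.float32)*1000))
cv2.imwrite("pics/w2.png",cv2.cvtColor(w["img"],cv2.COLOR_RGB2BGR))
E
```

```text
[ 0.5602 -0.0706  0.0735] [-0.044  0.999 -0.     0.001] [-0.3 -0.6 -0.3]
1809 ((553.306640625, -71.58192443847656), (36.5119743347168, 17.862916946411133), 3.7414700984954834)
```

View pics/w2.png

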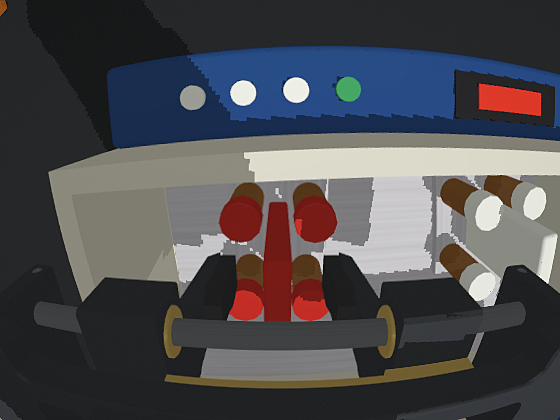

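The blade (column 278) is centred between the fingers (inner edges about 232 and 325). I'll close on it.

Request:
servo_tool --translation '[[0,0,0],[0,0,0],[0,0,0],[0,0,0],[0,0,0],[0,0,0]]' --turn '[[0,0,0],[0,0,0],[0,0,0],[0,0,0],[0,0,0],[0,0,0]]' --grip 0 --grip_force 45

```text
clock: 11.48
tool_pos: [0.5597, -0.0709, 0.0727]
eef_rot: [-0.044, 0.999, -0.0, -0.0]
contact_force: [0.4, -0.7, -1.6]
opening: 0.134
finger_force: 45.0
```

Request:
servo_tool --translation '[[0,0,-0.005],[0,0,-0.01],[0,0,-0.015],[0,0,-0.015],[0,0,-0.015],[0,0,-0.015],[0,0,-0.015],[0,0,-0.01],[0,0,0],[0,0,0]]' --turn '[[0,0,0],[0,0,0],[0,0,0],[0,0,0],[0,0,0],[0,0,0],[0,0,0],[0,0,0],[0,0,0],[0,0,0]]'

```text
clock: 12.72
tool_pos: [0.5594, -0.0707, 0.1724]
eef_rot: [-0.044, 0.999, -0.0, -0.0]
contact_force: [0.1, 0.4, -3.3]
opening: 0.136
finger_force: 45.0
```

Request:
servo_tool --translation '[[0,0,-0.008],[0,0,-0.014],[0,0,-0.015],[0,0,-0.015],[0,0,-0.015],[0,0,-0.01],[0,0,-0.003],[0,0,0],[0,0,0],[0,0,0]]' --turn '[[0,0,0],[0,0,0],[0,0,0],[0,0,0],[0,0,0],[0,0,0],[0,0,0],[0,0,0],[0,0,0],[0,0,0]]'

```text
clock: 13.98
tool_pos: [0.5595, -0.0706, 0.2524]
eef_rot: [-0.044, 0.999, 0.0, -0.0]
contact_force: [-0.8, -0.2, -5.0]
opening: 0.131
finger_force: 45.0
```

Request:
servo_tool --translation '[[0,0,0],[0,0,0],[0,0,0],[0,0,0],[0,0,0],[0,0,0]]' --turn '[[0,0,0],[0,0,0],[0,0,0],[0,0,0],[0,0,0],[0,0,0]]'

```text
clock: 14.72
tool_pos: [0.5598, -0.0706, 0.2529]
eef_rot: [-0.044, 0.999, -0.0, 0.0]
contact_force: [0.3, -0.1, -4.5]
opening: 0.135
finger_force: 45.0
```

```bash
python3 - <<'E'
from plant import r,optics
from h import *
s=r.get_state();print({k:np.round(s[k],4).tolist() for k in("tool_pos","eef_rot","opening","contact_force","finger_force","clock","qd")})
d=optics.snapshot("side");im=cv2.cvtColor(d["img"],cv2.COLOR_RGB2BGR);P=cloud(d)
m=(P[...,0]>.5)&(P[...,0]<.62)&(P[...,1]>-.12)&(P[...,1]<-.03)&(P[...,2]>.15)&(P[...,2]<.2)
print("plate low z",np.percentile(P[m][:,2],[0,2,10]))
cv2.imwrite("pics/s3.png",cv2.resize(im[70:270,225:425],None,fx=3,fy=3,interpolation=cv2.INTER_CUBIC))
E
```

```text
{'tool_pos': [0.5598, -0.0706, 0.2529], 'eef_rot': [-0.0439, 0.999, -0.0, 0.0001], 'opening': 0.1352, 'contact_force': [0.2905, -0.0696, -4.482], 'finger_force': 44.9767, 'clock': 14.725, 'qd': [0.0007, -0.0002, 0.0002, 0.0006, 0.001, -0.0003, 0.0007]}
plate low z [0.19087166 0.19191913 0.19425786]
```

View pics/s3.png

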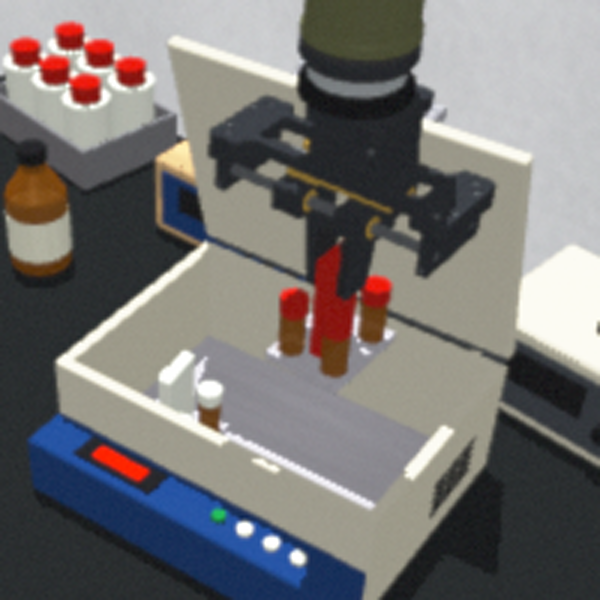

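The picture shows the carrier hanging level about 19 cm up (crop (330,330)), clear of the lid and rim, with the white carrier upright at (190,390). I'll hand it in.

```bash
python3 -c "
from plant import r
print(r.finish_job())"
```

```text
the job is handed in; nothing more can be done
None
```

I handed the job in at about 15 s: the lid measured about 75° and stands alone, and the red carrier is held level with its underside about 19 cm above the bench (roughly 7 cm above the rim); the hand-in gave no verdict.

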